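Lay out the rapid-test station

TASK

Get the rapid-test station ready: put the specimen cup, the dropper bottle, the timer and the flat test cartridge each into its own nest in the tray - the cup in the wide round well, the bottle in the narrow round well, the timer in the square well and the cartridge flat along the long channel - all sitting fully down on the nest floor and let go. Set things down rather than drop them, keep the cup and the bottle upright the whole time, and leave the marker pen and the hand-held meter where they lie.

Things in the scene. Friction and masses are not known exactly. Their poses are not given: they have to be found in the camera images.
- specimen_cup: Loose white specimen cup with an orange screw lid, 64 mm high, 80 g; lid 61 mm across from 52 mm up, body 55 mm across below it. Origin at the centre of its underside, z up; round, so its yaw is free. Grasp it across the lid. Belongs in cup_nest.
- dropper_bottle: Loose amber glass bottle with a black dropper top, 90 mm high, 60 g; body 31 mm across up to 56 mm, dropper 19 mm across above. Origin at the centre of its underside, z up; yaw is free. Grasp it round the body. Belongs in bottle_nest.
- timer: Loose cream-white bench timer: rounded square case 62 x 62 mm, 26 mm high, with a grey dial 48 mm across on top (fixed here), 44 mm in all, 100 g. Origin at the centre of its underside, x and y square to the case sides, z up; any quarter turn is as good. Grasp the case across two sides, in its upper half to clear the nest rim.
- cartridge: Loose flat white test cartridge, 20 (x) x 70 (y) x 8 mm, 15 g, lying face up on the worktop. Origin at the centre of its underside, y along its length, z up. Grasp it across its 20 mm width. Belongs in cartridge_nest, either way round.
- cup_nest: Fixed grey block 89 (x) x 78 (y) x 18 mm, origin at the centre of its underside (3 mm above the worktop), z up; one of four side by side along y (79 mm pitch, any order) in a 94 x 320 mm tray, rim 10 mm. Its centre has a wide round well, 69 mm across, 14 mm deep, dark floor 4 mm above the origin. Takes the cup.
- bottle_nest: Fixed grey block 89 (x) x 78 (y) x 18 mm, origin at the centre of its underside (3 mm above the worktop), z up; one of four side by side along y (79 mm pitch, any order) in a 94 x 320 mm tray, rim 10 mm. Its centre has a narrow round well, 45 mm across, 14 mm deep, dark floor 4 mm above the origin. Takes the bottle.
- timer_nest: Fixed grey block 89 (x) x 78 (y) x 18 mm, origin at the centre of its underside (3 mm above the worktop), z up; one of four side by side along y (79 mm pitch, any order) in a 94 x 320 mm tray, rim 10 mm. Its centre has a square well, 70 x 70 mm, sides along x and y, 10 mm deep, dark floor 8 mm above the origin. Takes the timer.
- cartridge_nest: Fixed grey block 89 (x) x 78 (y) x 18 mm, origin at the centre of its underside (3 mm above the worktop), z up; one of four side by side along y (79 mm pitch, any order) in a 94 x 320 mm tray, rim 10 mm. Its centre has a channel, 82 (x) x 32 mm, 6 mm deep, dark floor 12 mm above the origin, widened at mid-length by finger pockets (40 mm in x, 66 mm across in y, same floor).
- marker: Bystander: loose white marker pen with a blue cap, 139 mm long, 12 mm thick, lying behind the tray, before the tube rack (a tall covered instrument stands behind the tray's left half, a tall centrifuge behind the loose things). Origin at the centre of its underside, y along its length.
- meter: Bystander: loose dark blue hand-held meter, 90 x 51 x 18 mm, lying to the right of the work. Origin at the centre of its underside, x along its length.

How it is judged:
By the outcome, as a careful person would: the job done as asked, in the order asked, and still so for the second after the job is handed in, with the robot touching nothing.
It also fails if it takes over 118 s, if anything falls off the work surface, if the arm or the gripper's body presses on something with over 40 N, if the wrist force passes 120 N, or if a joint passes its speed limit or range.

ROBOT

A 7-joint arm with a two-finger parallel gripper is mounted at the origin on a cart in front of the work surface, level with it; the furniture and walls round the work are solid. World frame = base frame: x ahead of the robot, y to its left, z up, the work surface at z = 0. Lengths are in m, angles in rad, forces in N, time in s.
With the tool pointing down it reaches from about 0.4 to 0.85 m from the base axis. Payload 10.4 kg.
Tool frame: the origin (TCP) lies on the centre line of the jaws, within the pads' length; the fingertips stand 11 mm ahead of it and the grasp point (between the pads) lies 8 mm behind it (tip_reach is the distance from the TCP to the fingertips, in m); z points along the fingers, y is the line along which they close (so a half turn about z gives the same grasp; the last joint's range is limited). The gripper opens to 85 mm and grips with 20 to 120 N. Pads are 22 mm wide; open, the fingers measure 114 mm over their backs; the gripper's body (76 mm by 85 mm) begins 54 mm behind the grasp point. The pads swing forward as they close: fully open they stand 13 mm farther back than shut.
Start: joints at [-1.281, 0.332, -0.065, 1.46, 0.022, 1.35, -0.088], TCP at [0.192, 0.595, 0.242] pointing down, gripper open.
Joint ranges: [-2.6, 2.6], [-0.5, 2.12], [-1.47, 1.34], [0.16, 2.42], [-1.27, 4.41], [0.06, 2.06], [-2.6, 2.6]. Speed limits (rad/s): [2.22, 2.22, 2.79, 2.79, 3.14, 3.14, 3.14].

INTERFACE

Orientations are given as a unit quaternion [x, y, z, w].
In Python, from workcell import get_obs, camera, hand_in, tip_reach gives the robot as it stands. The module is installed in compiled form; this text tells all that it offers.
- The arm moves only by the tool move_arm, never from a script. Its argument "plan" is a list of rows, each an object with "delta_pos": the shift along the tool's x, y, z in a scale on which 1.0 is 600 mm, a list of three; "turn": the turn, a rotation vector about the tool's x, y, z in fractions of the full range, 1 being 2 pi rad, a list of three; "fingers": the closure, from 0 (fully open) to 1 (shut). A call has 1 to 12 rows; each row is the pose to reach, as a shift and turn from the pose commanded when the call began, along the tool's axes at that moment; what a row does not reach only later rows make up. A row lasts 1/8 s, in which the tool goes at most 62.5 mm and 10.7 degrees, less where a joint would pass 70% of its speed; a pose out of reach is approached as far as the arm can. A call with a gripper value outside its range is refused whole. The fingers move at their own pace and stop on an object; "force" is the grip in N (left out, the last holds). Time passes only in rows, so rows that repeat a pose let the fingers close. It gives the time, the measured TCP pose, the force, the opening and the grip force at its end, in the units of the state.
- get_obs(): the state, without advancing time (a new reading comes with each control period).
- camera(name): name is "scene" or "top"; returns a dict with "color" (400x640x3 uint8, red, green, blue), "range_z" (400x640 float32, m along the optical axis (not along the pixel's ray), 0 where there is no reading), "fx", "fy", "cx", "cy" (pixels), "k1" (the pictures are not rectified: a ray, as slopes to the right and down, at radius r is drawn at 1 + k1 r^2 times it, then the intrinsics apply), "R" (3x3) and "t" (3): a world point X has camera coordinates R X + t. Camera axes: x right, y down, z forward; pixel columns grow to the right and rows downward; lengths in m; the calibration is good to about 2 mm. A picture is of the moment at which its call begins.
- hand_in(): hands the job in; it is judged then, once.
The state is a dict: "clock": time; "joint_pos": joint angles; "joint_velocities": joint speeds; "tau": joint torques, N m; "position": TCP position; "ee_rot": TCP orientation; "ft_force": force on the tool from outside, world axes, zero at the start; "torque": the same for the moment, N m; "grip_width": opening from 0.0 (shut) to 1.0 (fully open); "grasp_force": force on a finger pad.
Only numpy, scipy, OpenCV 4.12 (cv2) and the standard library are available. Lean on these libraries where they do the work, as an engineer would, in place of code of your own. Each camera call takes 0.05 s, during which the arm holds its last target. There are 200 camera calls.

## Working session

There is one attempt and no reset: what is moved stays moved. The work goes in short steps, Python scripts to look and compute and a tool call to move; the robot and the scene stay as the last step left them, time stands still between calls to the robot, and variables do not carry over. Pictures are saved under pics/ and viewed, at most 17 in all, crops included, and the job is handed in when it is done.

Besides the shell and the picture viewer there is one more tool, called after "Emit:" as name(argument=value, ...) on one line, values as JSON. move_arm: Moves the arm, as the interface text tells. Its arguments: {"type":"object","properties":{"plan":{"type":"array","items":{"type":"object","properties":{"delta_pos":{"type":"array","items":{"type":"number"}},"turn":{"type":"array","items":{"type":"number"}},"fingers":{"type":"number"}}}},"force":{"type":"number"}},"required":["plan"]}

```bash
mkdir -p pics; ls
python3 - <<'E'
from workcell import get_obs,camera,tip_reach
import cv2,numpy as np
print(tip_reach,get_obs())
for n in("scene","top"):
    c=camera(n); cv2.imwrite(f"pics/{n}0.png",c["color"][:,:,::-1]); np.savez(f"{n}0.npz",**c)
    print(n,{k:c[k] for k in("fx","fy","cx","cy","k1","R","t")})
E
```

```text
pics
0.011 {'clock': 0.0, 'joint_pos': array([-1.28058974,  0.33288356, -0.06468131,  1.46095018,  0.02158197,
        1.34991183, -0.08851578]), 'joint_velocities': array([-0.00047479,  0.00114479, -0.001273  ,  0.00030773,  0.00096003,
        0.00146418,  0.00039162]), 'tau': array([ 3.10881924e-04, -6.25451732e+01,  4.93465690e-02, -3.91606164e+01,
        1.62673707e-02,  9.86377301e-03, -2.16138011e-05]), 'position': array([0.19222815, 0.59431717, 0.24150434]), 'ee_rot': array([ 1.55774394e-01,  9.87792390e-01, -7.24139312e-04, -8.53736847e-05]), 'ft_force': array([-0.52663234, -0.44270664,  0.20674278]), 'torque': array([-0.0015994 , -0.00904707,  0.01354528]), 'grasp_force': 0.0, 'grip_width': 1.0039390893259519}
scene {'fx': 365.3841906266811, 'fy': 365.3841906266811, 'cx': 319.9843165988871, 'cy': 204.30558326004498, 'k1': -0.05568334483941893, 'R': array([[ 0.55887143, -0.82925361,  0.00108821],
       [-0.46012755, -0.31119192, -0.83153005],
       [ 0.68988794,  0.46421767, -0.5554787 ]]), 't': array([-0.49413441,  0.17845264,  0.7685016 ])}
top {'fx': 449.0947900597403, 'fy': 449.0947900597403, 'cx': 317.46318281559394, 'cy': 200.98224406344397, 'k1': -0.0006983715771063637, 'R': array([[-0.00555105, -0.999957  ,  0.00742865],
       [-0.98905944,  0.00439514, -0.14745208],
       [ 0.14741309, -0.00816589, -0.9890413 ]]), 't': array([-0.27285622,  0.50713334,  1.28116586])}
```

View pics/top0.png

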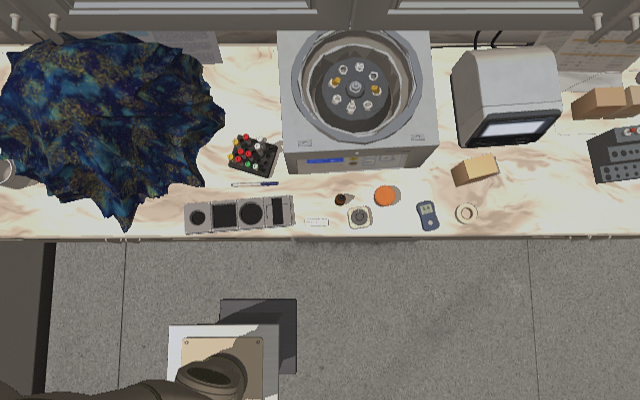

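View pics/scene0.png

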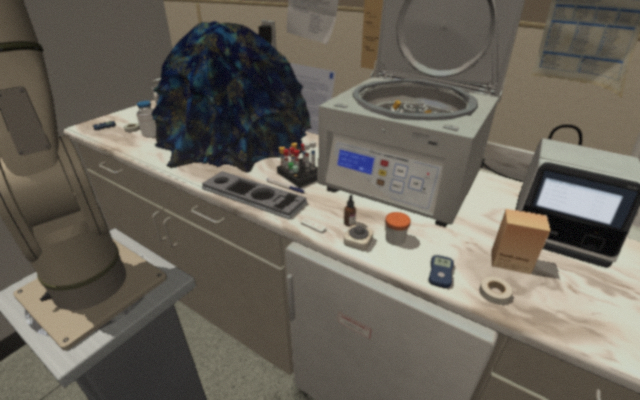

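```bash
cat > h.py <<'E'
import numpy as np,cv2
from workcell import camera,get_obs
def load(n): return dict(np.load(n+".npz"))
def ray(c,uv):
    K=np.array([[c["fx"],0,c["cx"]],[0,c["fy"],c["cy"]],[0,0,1]]);d=np.array([c["k1"],0,0,0,0],float)
    p=cv2.undistortPoints(np.array(uv,float).reshape(-1,1,2),K,d).reshape(-1,2)
    r=np.c_[p,np.ones(len(p))]@c["R"]; return -c["R"].T@c["t"],r
def onz(c,uv,z):
    o,r=ray(c,uv); z=np.broadcast_to(z,len(r)); return o+r*((z-o[2])/r[:,2])[:,None]
def cloud(c):
    v,u=np.mgrid[:400,:640]; o,r=ray(c,np.c_[u.ravel(),v.ravel()])
    return (o+r*c["range_z"].reshape(-1,1)).reshape(400,640,3)
def proj(c,X):
    K=np.array([[c["fx"],0,c["cx"]],[0,c["fy"],c["cy"]],[0,0,1]])
    return cv2.projectPoints(np.array(X,float).reshape(-1,3),cv2.Rodrigues(c["R"])[0],c["t"],K,np.array([c["k1"],0,0,0,0],float))[0].reshape(-1,2)
E
python3 - <<'E'
from h import *
c=load("top0");P=cloud(c)
im=c["color"][:,:,::-1]
a=cv2.resize(im[170:245,180:312],None,fx=6,fy=6,interpolation=cv2.INTER_CUBIC)
b=cv2.resize(im[175:240,295:425],None,fx=6,fy=6,interpolation=cv2.INTER_CUBIC)[:, :792]
a=np.pad(a[:, :780],((0,0),(0,0),(0,0)));b=b[:,:780]
cv2.imwrite("pics/a.png",a);cv2.imwrite("pics/b.png",b)
s=load("scene0")["color"][:,:,::-1]
cv2.imwrite("pics/s.png",cv2.resize(s[165:295,195:460],None,fx=3,fy=3,interpolation=cv2.INTER_CUBIC))
for uv in [(197,217),(211,216),(224,215),(251,213),(278,210),(316,222),(340,199),(360,216),(386,195),(428,215),(300,205),(255,184)]:
    print(uv,P[uv[1],uv[0]].round(4), onz(c,[uv],0.0).round(4))
E
```

```text
(197, 217) [0.4636 0.0844 0.0076] [[0.4645 0.0864 0.    ]]
(211, 216) [0.4647 0.0394 0.0222] [[0.4673 0.0445 0.    ]]
(224, 215) [0.4688 0.0032 0.0117] [[0.4701 0.0056 0.    ]]
(251, 213) [ 0.4752 -0.0762  0.0054] [[ 0.4758 -0.0754  0.    ]]
(278, 210) [ 0.4829 -0.1576  0.0126] [[ 0.4846 -0.1566  0.    ]]
(316, 222) [ 0.447  -0.2709  0.0069] [[ 0.4477 -0.271   0.    ]]
(340, 199) [ 0.5071 -0.3401  0.0667] [[ 0.5173 -0.344   0.    ]]
(360, 216) [ 0.4604 -0.3993  0.0416] [[ 0.4652 -0.4036  0.    ]]
(386, 195) [ 0.5179 -0.4727  0.0685] [[ 0.529  -0.4838  0.    ]]
(428, 215) [ 0.4656 -0.6053  0.0146] [[ 0.4673 -0.609   0.    ]]
(300, 205) [ 0.4994 -0.2229  0.0008] [[ 0.4995 -0.2229  0.    ]]
(255, 184) [ 0.5625 -0.0876  0.0108] [[ 0.5646 -0.0861  0.    ]]
```

View pics/a.png

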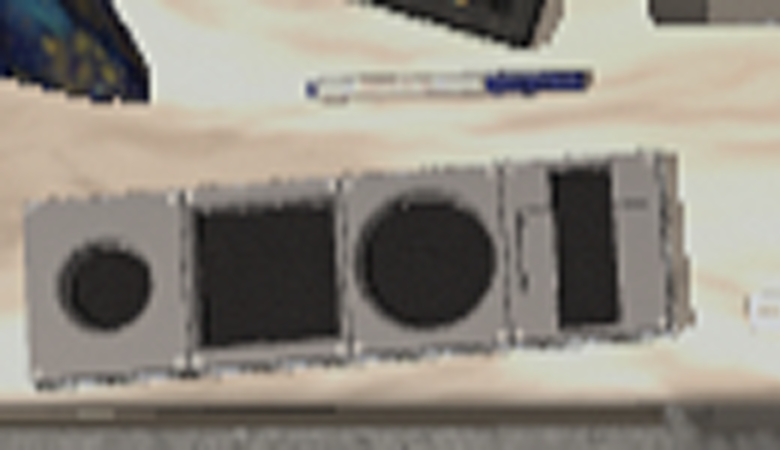

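View pics/b.png

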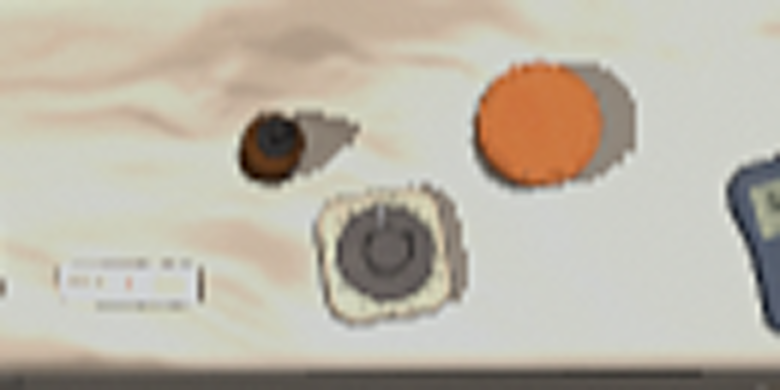

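View pics/s.png

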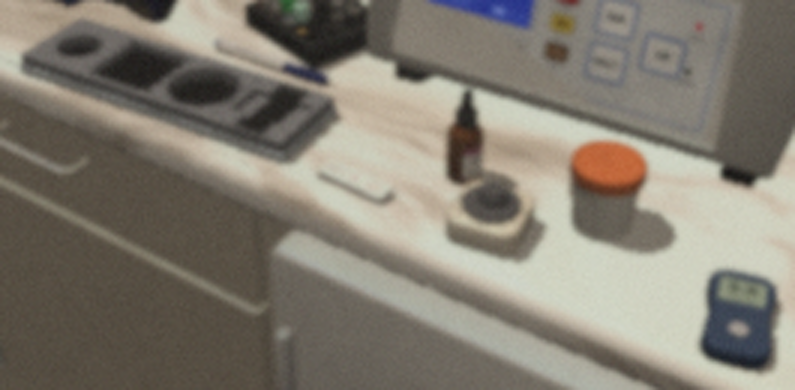

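```bash
cat > est.py <<'E'
from h import *
c=load("top0");s=load("scene0");P=cloud(c);im=c["color"].astype(int)
hsv=cv2.cvtColor(c["color"],cv2.COLOR_RGB2HSV).astype(int)
def comp(m,box):
    M=np.zeros((400,640),np.uint8);x0,y0,x1,y1=box;M[y0:y1,x0:x1]=m[y0:y1,x0:x1]
    n,l,st,ce=cv2.connectedComponentsWithStats(M);k=1+st[1:,4].argmax();return l==k,ce[k],st[k,4]
dark=im.sum(2)<190
W=[]
for b,z in [((184,200,211,235),.007),((209,198,239,235),.011),((237,198,265,230),.007),((268,195,286,228),.015)]:
    m,ce,a=comp(dark,b);W.append(onz(c,[ce],z)[0]);print("well",ce.round(2),a,W[-1].round(4))
W=np.array(W);d=np.diff(W,axis=0);print(np.linalg.norm(d[:,:2],axis=1))
f=np.polyfit(W[:,1],W[:,0],1);print("slope",f[0],np.polyval(f,W[:,1])-W[:,0])
m,ce,a=comp((hsv[...,0]<15)&(hsv[...,1]>150),(370,180,405,210));cup=onz(c,[ce],.064)[0];print("cup",ce,a,cup)
so=cv2.cvtColor(s["color"],cv2.COLOR_RGB2HSV).astype(int)
# dial
g=(abs(im-im.mean(2,keepdims=True)).max(2)<14)&(im.sum(2)<360)
m,ce,a=comp(g,(348,203,372,230));print("dial",ce,a,onz(c,[ce],.042)[0])
# object height masks
for n,b,lo,hi in [("timer",(345,203,376,231),.018,.05),("bot",(330,185,352,210),.02,.12),("dropper",(330,185,352,210),.062,.12),("cart",(295,210,333,230),.0045,.02),("cup",(370,180,405,210),.055,.09),("marker",(225,175,285,192),.006,.03),("tray",(175,185,300,240),.016,.03)]:
    m,ce,a=comp((P[...,2]>lo)&(P[...,2]<hi),b);p=P[m];r=cv2.minAreaRect((p[:,:2]*1000).astype(np.float32))
    print(n,ce.round(2),a,p.mean(0).round(4),"rect",np.round(r[0],1),np.round(r[1],1),round(r[2],1),"zmax",p[:,2].max().round(3),np.median(p[:,2]).round(4))
E
python3 est.py
```

```text
well [197.18 217.52] 160 [0.4621 0.084  0.007 ]
well [223.84 215.42] 516 [0.4676 0.0038 0.011 ]
well [250.53 213.48] 374 [ 0.4735 -0.075   0.007 ]
well [277.07 210.83] 251 [ 0.4801 -0.155   0.015 ]
[0.08036708 0.07906399 0.08028071]
slope -0.07551972752887794 [-0.00028797  0.00029264  0.00027932 -0.00028399]
cup [384.215625 195.353125] 320 [ 0.51757079 -0.46820689  0.064     ]
dial [358.7970297  216.83168317] 202 [ 0.4579658  -0.39570803  0.042     ]
timer [358.55 216.45] 410 [ 0.4606 -0.3963  0.0292] rect [ 461.1 -396.7] [61.5 61.5] 6.2 zmax 0.049 0.0284
bot [340.02 198.57] 102 [ 0.5099 -0.3408  0.056 ] rect [ 513.  -341.4] [29.5 29.7] 88.9 zmax 0.091 0.0519
dropper [340.46 196.92] 37 [ 0.512  -0.341   0.0739] rect [ 512.7 -341.4] [17.8 14.8] 0.6 zmax 0.091 0.0706
cart [315.65 221.28] 136 [ 0.449  -0.2699  0.0086] rect [ 449.2 -270.9] [66.7 19.7] 86.9 zmax 0.014 0.0082
cup [384.37 194.68] 341 [ 0.5197 -0.4689  0.063 ] rect [ 520.1 -468.9] [57.2 58.6] 44.2 zmax 0.071 0.063
marker [253.97 183.26] 135 [ 0.5651 -0.0843  0.0094] rect [566.3 -84.2] [ 14.5 138.8] 1.8 zmax 0.016 0.0092
tray [234.29 213.85] 1647 [ 0.4711 -0.029   0.0204] rect [472.2 -38.1] [ 90.4 316.8] 4.7 zmax 0.03 0.0203
```

```bash
cat > ov.py <<'E'
from h import *
def rect(x,y,yaw,a,b,z):
    q=np.array([[-a,-b],[a,-b],[a,b],[-a,b]])/2;R=np.array([[np.cos(yaw),-np.sin(yaw)],[np.sin(yaw),np.cos(yaw)]])
    q=np.vstack([np.linspace(q[i],q[(i+1)%4],20) for i in range(4)])
    return np.c_[q@R.T+[x,y],np.full(len(q),z)]
def circ(x,y,r,z):
    t=np.linspace(0,2*np.pi,80);return np.c_[x+r*np.cos(t),y+r*np.sin(t),np.full(80,z)]
def models(D):
    L=[]
    x,y,w=D["tray"];e=np.array([-np.sin(w),np.cos(w)]);
    L+=[rect(x,y,w,94,320,0)*[1,1,1]] if 0 else []
    for k in(-1.5,-.5,.5,1.5): 
        px,py=np.array([x,y])+k*.079*e;L.append(rect(px,py,w,.089,.078,.021))
        if k==1.5:L.append(circ(px,py,.0225,.021))
        if k==-.5:L.append(circ(px,py,.0345,.021))
        if k==.5:L.append(rect(px,py,w,.07,.07,.021))
        if k==-1.5:L.append(rect(px,py,w,.082,.032,.021))
    x,y=D["cup"];L+=[circ(x,y,.0305,.064),circ(x,y,.0275,0)]
    x,y=D["bot"];L+=[circ(x,y,.0155,.056),circ(x,y,.0155,0),circ(x,y,.0095,.09)]
    x,y,w=D["tim"];L+=[rect(x,y,w,.062,.062,.026),rect(x,y,w,.062,.062,0),circ(x,y,.024,.044)]
    x,y,w=D["cart"];L+=[rect(x,y,w,.02,.07,.008),rect(x,y,w,.02,.07,0)]
    return L
def draw(c,D,box,f):
    x0,y0,x1,y1=box;im=cv2.resize(c["color"][y0:y1,x0:x1,::-1],None,fx=f,fy=f,interpolation=cv2.INTER_CUBIC)
    for m in models(D):
        p=((proj(c,m)-[x0,y0]+.5)*f-.5);cv2.polylines(im,[(p*8).round().astype(int).reshape(-1,1,2)],True,(0,255,0),1,cv2.LINE_AA,3)
    return im
E
python3 - <<'E'
from ov import *
D=dict(tray=(.4710,-.0370,.078),cup=(.5185,-.4687),bot=(.5125,-.3413),tim=(.4600,-.3963,.11),cart=(.4488,-.2705,-.05))
t=load("top0");s=load("scene0")
a=draw(t,D,(180,190,300,236),6);b=draw(t,D,(296,176,416,236),6)[:, :720]
cv2.imwrite("pics/ov1.png",np.vstack([a,b])[:600])
cv2.imwrite("pics/ov2.png",draw(s,D,(197,165,417,265),3.6))
E
python3 -c "
import cv2;print(cv2.imread('pics/ov1.png').shape,cv2.imread('pics/ov2.png').shape)"
```

```text
(600, 720, 3) (360, 792, 3)
```

View pics/ov1.png

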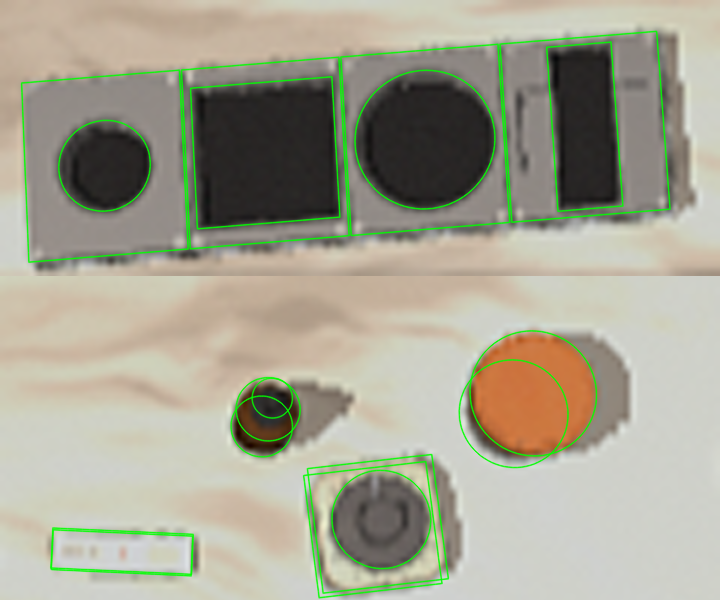

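View pics/ov2.png

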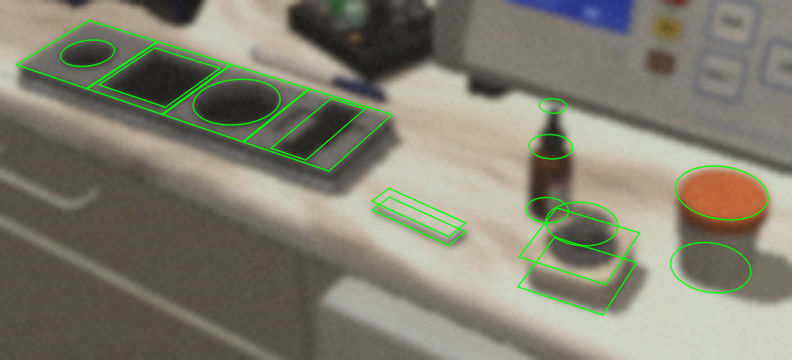

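```bash
cat >> h.py <<'E'
from scipy.spatial.transform import Rotation as Ro
def go(x,y,z,az,cmd=None):
    """shift+turn in tool frame to TCP x,y,z with tool y at world azimuth az (deg), tool z down"""
    o=get_obs();R=Ro.from_quat(o["ee_rot"]);a=np.radians(az)
    Y=np.array([np.cos(a),np.sin(a),0]);Z=np.array([0,0,-1.]);T=Ro.from_matrix(np.c_[np.cross(Y,Z),Y,Z])
    print("at",o["position"].round(4),"F",o["ft_force"].round(1),"t",round(o["clock"],2),"q",o["joint_pos"].round(2),"grip",round(o["grip_width"],3),round(o["grasp_force"],1))
    print(" ->",(R.inv().apply(np.array([x,y,z])-o["position"])).round(4),(R.inv()*T).as_rotvec().round(3))
E
python3 - <<'E'
from h import *
go(.47,.14,.25,0);go(.5175,-.4687,.2,-90)
for n in("top0","scene0"):
    P=cloud(load(n)).reshape(-1,3);P=P[(P[:,2]>.05)&(P[:,0]>.35)&(P[:,2]<1)]
    for y in np.arange(-.8,.7,.1):
        q=P[(P[:,1]>y)&(P[:,1]<y+.1)];l=q[(q[:,2]<.12)];print(n,y.round(1),[ (round(float(np.percentile(w[:,0],1)),3),len(w)) if len(w)>5 else None for w in (q,l)])
E
```

```text
at [0.1922 0.5944 0.2416] F [ 0.8  0.9 -0.5] t 0.1 q [-1.28  0.33 -0.06  1.46  0.02  1.35 -0.09] grip 0.998 0.0
 -> [-0.4041 -0.3469 -0.0079] [-1.000e-03  1.000e-03  1.258e+00]
at [0.1922 0.5944 0.2416] F [ 0.8  0.9 -0.5] t 0.1 q [-1.28  0.33 -0.06  1.46  0.02  1.35 -0.09] grip 0.998 0.0
 -> [-0.6366 -0.9114  0.0428] [-0.000e+00  2.000e-03  2.829e+00]
top0 -0.8 [(0.567, 7248), (0.559, 1049)]
top0 -0.7 [(0.561, 2861), (0.556, 612)]
top0 -0.6 [(0.605, 5829), (0.602, 251)]
top0 -0.5 [(0.505, 7761), (0.492, 901)]
top0 -0.4 [(0.594, 7299), (0.503, 515)]
top0 -0.3 [(0.589, 7466), (0.587, 521)]
top0 -0.2 [(0.591, 3220), (0.588, 219)]
top0 -0.1 [(0.614, 2477), (0.605, 505)]
top0 -0.0 [(0.57, 5550), (0.558, 1718)]
top0 0.1 [(0.554, 11263), (0.529, 1012)]
top0 0.2 [(0.475, 9626), (0.459, 896)]
top0 0.3 [(0.469, 6522), (0.455, 319)]
top0 0.4 [(0.517, 2808), (0.516, 248)]
top0 0.5 [(0.567, 778), (0.566, 344)]
top0 0.6 [(0.553, 192), (0.553, 192)]
scene0 -0.8 [(0.555, 11686), (0.553, 1872)]
scene0 -0.7 [(0.559, 6748), (0.553, 1011)]
scene0 -0.6 [(0.601, 10273), (0.598, 1541)]
scene0 -0.5 [(0.494, 8241), (0.487, 1488)]
scene0 -0.4 [(0.507, 7311), (0.501, 1061)]
scene0 -0.3 [(0.584, 6856), (0.582, 855)]
scene0 -0.2 [(0.586, 2026), (0.583, 245)]
scene0 -0.1 [(0.614, 2432), (0.605, 322)]
scene0 -0.0 [(0.572, 5354), (0.557, 1353)]
scene0 0.1 [(0.551, 7574), (0.526, 962)]
scene0 0.2 [(0.467, 5725), (0.459, 888)]
scene0 0.3 [(0.464, 3086), (0.454, 180)]
scene0 0.4 [(0.515, 1428), (0.514, 222)]
scene0 0.5 [(0.568, 716), (0.562, 111)]
scene0 0.6 [(0.552, 542), (0.552, 184)]
```

The manual's scale: shifts go in shares of 600 mm and turns go in shares of 2 pi rad. Converting my numbers, -0.52 m is -0.8667, -0.43 m is -0.7167, 0.36 rad is 0.0573.

Emit:
move_arm(plan=[{"delta_pos": [-0.0667,-0.0667,-0.0333],"turn": [0,0,0.0286],"fingers": 0},{"delta_pos": [-0.1333,-0.15,-0.0667],"turn": [0,0,0.0573],"fingers": 0},{"delta_pos": [-0.2,-0.2167,-0.0667],"turn": [0,0,0.0859],"fingers": 0},{"delta_pos": [-0.2917,-0.3167,-0.0667],"turn": [0,0,0.1146],"fingers": 0},{"delta_pos": [-0.3583,-0.4,-0.0667],"turn": [0,0,0.1432],"fingers": 0},{"delta_pos": [-0.425,-0.475,-0.0667],"turn": [0,0,0.1719],"fingers": 0},{"delta_pos": [-0.4917,-0.5583,-0.0667],"turn": [0,0,0.2005],"fingers": 0},{"delta_pos": [-0.5583,-0.6333,-0.0667],"turn": [0,0,0.2292],"fingers": 0},{"delta_pos": [-0.625,-0.7167,-0.0667],"turn": [0,0,0.2578],"fingers": 0},{"delta_pos": [-0.6917,-0.7917,-0.0667],"turn": [0,0,0.2865],"fingers": 0},{"delta_pos": [-0.7,-0.8667,-0.0667],"turn": [0,0,0.3151],"fingers": 0},{"delta_pos": [-0.7,-0.8667,-0.0667],"turn": [0,0,0.3151],"fingers": 0}])

```text
clock: 1.6
position: [0.4315, -0.0338, 0.2823]
ee_rot: [0.913, 0.407, 0.0, -0.0]
ft_force: [-0.7, 1.0, 0.2]
grip_width: 1.002
grasp_force: 0.0
```

```bash
python3 -c "
from h import *
go(.5175,-.4687,.13,-90)"
```

```text
at [ 0.4315 -0.0338  0.2823] F [-0.7  1.   0.2] t 1.6 q [-0.64 -0.18  0.55  1.89  0.09  1.4  -0.85] grip 1.002 0.0
 -> [-0.266   0.3547  0.1521] [-0.    -0.     0.839]
```

Scaled: 0.3547 m is 0.5912, -0.266 m is -0.4433, 0.839 rad is 0.1335.

Emit:
move_arm(plan=[{"delta_pos": [-0.0583,0.075,0],"turn": [0,0,0.0239],"fingers": 0},{"delta_pos": [-0.1167,0.15,0],"turn": [0,0,0.0477],"fingers": 0},{"delta_pos": [-0.175,0.2333,0.0333],"turn": [0,0,0.0716],"fingers": 0},{"delta_pos": [-0.2333,0.3083,0.0667],"turn": [0,0,0.0955],"fingers": 0},{"delta_pos": [-0.2917,0.3917,0.1],"turn": [0,0,0.1194],"fingers": 0},{"delta_pos": [-0.35,0.4667,0.1333],"turn": [0,0,0.1335],"fingers": 0},{"delta_pos": [-0.4083,0.55,0.1667],"turn": [0,0,0.1335],"fingers": 0},{"delta_pos": [-0.4433,0.5912,0.2167],"turn": [0,0,0.1335],"fingers": 0},{"delta_pos": [-0.4433,0.5912,0.2533],"turn": [0,0,0.1335],"fingers": 0},{"delta_pos": [-0.4433,0.5912,0.2533],"turn": [0,0,0.1335],"fingers": 0},{"delta_pos": [-0.4433,0.5912,0.2533],"turn": [0,0,0.1335],"fingers": 0}])

```text
clock: 2.98
position: [0.5235, -0.462, 0.1315]
ee_rot: [1.0, 0.006, 0.001, -0.0]
ft_force: [1.0, 0.2, 0.8]
grip_width: 1.002
grasp_force: 0.0
```

Run:
```python
from h import *
go(.5175,-.4687,.05,-90)
for n in("top","scene"):
    c=camera(n);np.savez(n+"1.npz",**c)
    if n=="scene": cv2.imwrite("pics/s1.png",cv2.resize(c["color"][90:290,290:490,::-1],None,fx=3,fy=3))
    P=cloud(c).reshape(-1,3);m=(abs(P[:,0]-.5175)<.03)&(abs(P[:,1]+.4687)<.065)&(P[:,2]>.085);Q=P[m]
    for sgn in(-1,1):
        q=Q[(sgn*(Q[:,1]+.4687)>.03)&(Q[:,2]<.16)]
        print(n,sgn,len(q),np.percentile(q,[1,50,99],axis=0).round(4).tolist() if len(q) else"")
```

```text
at [ 0.5235 -0.462   0.1315] F [1.  0.2 0.8] t 2.98 q [ 0.12  0.7   0.83  1.41 -0.52  1.26 -0.57] grip 1.002 0.0
 -> [-0.0062  0.0066  0.0814] [-0.    -0.002  0.012]
top -1 0 
top 1 0 
scene -1 68 [[0.5107, -0.5201, 0.1362], [0.5161, -0.5131, 0.1485], [0.5306, -0.5065, 0.1596]]
scene 1 72 [[0.5091, -0.421, 0.135], [0.5149, -0.4195, 0.1479], [0.5322, -0.4086, 0.16]]
```

View pics/s1.png

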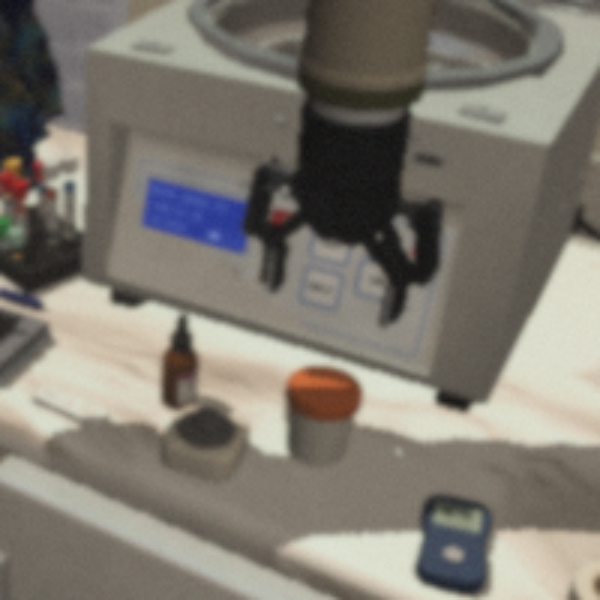

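Run:
```python
from h import *
go(.5175,-.4687,.05,-90)
```

```text
at [ 0.5235 -0.4625  0.1319] F [0.5 0.2 0.5] t 3.08 q [ 0.12  0.7   0.83  1.41 -0.52  1.26 -0.57] grip 1.004 0.0
 -> [-0.0063  0.0061  0.0819] [ 0.001 -0.002  0.012]
```

Emit:
move_arm(plan=[{"delta_pos": [0,0,0],"turn": [0,0,0],"fingers": 0}])

```text
clock: 3.2
position: [0.523, -0.4629, 0.1315]
ee_rot: [1.0, 0.005, 0.001, 0.0]
ft_force: [0.4, 0.6, -0.6]
grip_width: 1.001
grasp_force: 0.0
```

Run:
```python
from h import *
go(.5175,-.4687,.05,-90)
```

```text
at [ 0.523  -0.4629  0.1315] F [ 0.4  0.6 -0.6] t 3.2 q [ 0.12  0.7   0.83  1.41 -0.52  1.26 -0.57] grip 1.001 0.0
 -> [-0.0057  0.0057  0.0815] [ 0.    -0.002  0.011]
```

Scaled: 0.0815 m is 0.1358, 0.05 m is 0.0833, 0.01 rad is 0.0016.

Emit:
move_arm(force=40, plan=[{"delta_pos": [-0.0092,0.0097,0.0333],"turn": [0,0,0.0016],"fingers": 0},{"delta_pos": [-0.0092,0.0097,0.0833],"turn": [0,0,0.0016],"fingers": 0},{"delta_pos": [-0.0092,0.0097,0.1167],"turn": [0,0,0.0016],"fingers": 0},{"delta_pos": [-0.0092,0.0097,0.1358],"turn": [0,0,0.0016],"fingers": 0},{"delta_pos": [-0.0092,0.0097,0.1358],"turn": [0,0,0.0016],"fingers": 0.1},{"delta_pos": [-0.0092,0.0097,0.1358],"turn": [0,0,0.0016],"fingers": 0.2},{"delta_pos": [-0.0092,0.0097,0.1358],"turn": [0,0,0.0016],"fingers": 0.25},{"delta_pos": [-0.0092,0.0097,0.1358],"turn": [0,0,0.0016],"fingers": 0.3},{"delta_pos": [-0.0092,0.0097,0.1358],"turn": [0,0,0.0016],"fingers": 0.6},{"delta_pos": [-0.0092,0.0097,0.1358],"turn": [0,0,0.0016],"fingers": 1},{"delta_pos": [-0.0092,0.0097,0.1358],"turn": [0,0,0.0016],"fingers": 1}])

```text
clock: 4.58
position: [0.5173, -0.4695, 0.0499]
ee_rot: [1.0, -0.0, 0.001, 0.0]
ft_force: [-1.3, 1.5, 6.6]
grip_width: 0.694
grasp_force: 41.8
```

Run:
```python
from h import *
go(.5175,-.4687,.15,-90)
x,y,w=.4705,-.0372,.078;e=np.array([-np.sin(w),np.cos(w)])
for k in(1.5,.5,-.5,-1.5):print(k,(np.array([x,y])+k*.079*e).round(4))
```

```text
at [ 0.5173 -0.4695  0.0499] F [-1.3  1.5  6.6] t 4.58 q [ 0.16  0.78  0.78  1.47 -0.58  1.13 -0.53] grip 0.694 41.8
 -> [ 0.0004 -0.0008 -0.1001] [ 0.001 -0.001 -0.   ]
1.5 [0.4613 0.0809]
0.5 [0.4674 0.0022]
-0.5 [ 0.4736 -0.0766]
-1.5 [ 0.4797 -0.1553]
```

Scaled: -0.3935 m is -0.6558, -0.34 m is -0.5667.

Emit:
move_arm(plan=[{"delta_pos": [0,0,-0.05],"turn": [0,0,0],"fingers": 1},{"delta_pos": [0,0,-0.1333],"turn": [0,0,0],"fingers": 1},{"delta_pos": [0,0,-0.2167],"turn": [0,0,0],"fingers": 1},{"delta_pos": [-0.0083,-0.0667,-0.2167],"turn": [0,0,0],"fingers": 1},{"delta_pos": [-0.0167,-0.15,-0.2167],"turn": [0,0,0],"fingers": 1},{"delta_pos": [-0.0267,-0.2333,-0.2167],"turn": [0,0,0],"fingers": 1},{"delta_pos": [-0.0367,-0.3167,-0.2167],"turn": [0,0,0],"fingers": 1},{"delta_pos": [-0.0467,-0.4,-0.2167],"turn": [0,0,0],"fingers": 1},{"delta_pos": [-0.0567,-0.4833,-0.2167],"turn": [0,0,0],"fingers": 1},{"delta_pos": [-0.0667,-0.5667,-0.2],"turn": [0,0,0],"fingers": 1},{"delta_pos": [-0.0733,-0.6333,-0.1667],"turn": [0,0,0],"fingers": 1},{"delta_pos": [-0.0733,-0.6558,-0.1333],"turn": [0,0,0],"fingers": 1}])

```text
clock: 6.08
position: [0.4729, -0.0726, 0.1285]
ee_rot: [1.0, 0.002, 0.0, -0.001]
ft_force: [-0.1, 0.2, -0.9]
grip_width: 0.697
grasp_force: 43.5
```

Emit:
move_arm(plan=[{"delta_pos": [0,0,0],"turn": [0,0,0],"fingers": 1}])

```text
clock: 6.2
position: [0.4721, -0.0748, 0.128]
ee_rot: [1.0, 0.001, -0.001, -0.0]
ft_force: [0.4, -1.0, -0.2]
grip_width: 0.699
grasp_force: 43.5
```

Run:
```python
from ov import *
go(.4735,-.076,.057,-90)
c=camera("scene");t=camera("top")
D=dict(tray=(.4705,-.0372,.078),cup=(.4735,-.076),bot=(.511,-.3415),tim=(.459,-.397,.11),cart=(.4485,-.271,-.05))
a=draw(c,D,(200,130,340,240),5)
b=draw(t,D,(185,180,305,240),5)
cv2.imwrite("pics/p1.png",a)
```

```text
at [ 0.4721 -0.0748  0.128 ] F [ 0.4 -1.  -0.2] t 6.2 q [-0.81  0.14  0.94  2.01 -0.13  1.05 -1.38] grip 0.699 43.5
 -> [0.0015 0.0012 0.071 ] [-0.     0.002  0.002]
```

View pics/p1.png

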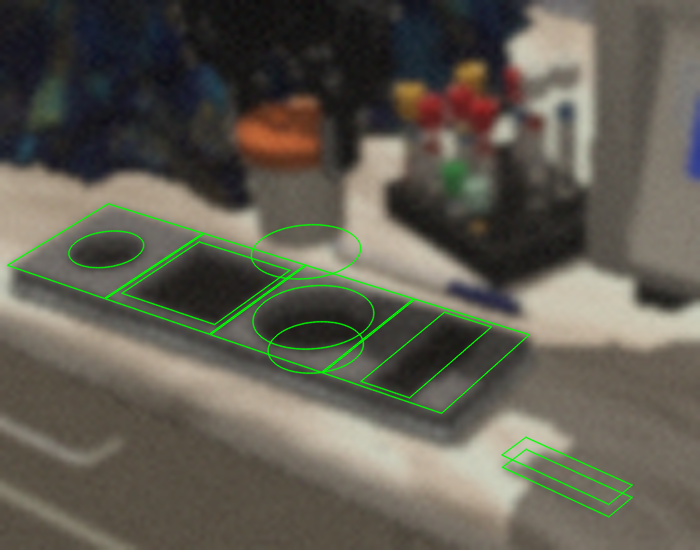

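Scaled: 0.0685 m is 0.1142, 0.066 m is 0.11.

Emit:
move_arm(plan=[{"delta_pos": [0.0017,0.0017,0.0333],"turn": [0,0,0],"fingers": 1},{"delta_pos": [0.0017,0.0017,0.075],"turn": [0,0,0],"fingers": 1},{"delta_pos": [0.0017,0.0017,0.1],"turn": [0,0,0],"fingers": 1},{"delta_pos": [0.0017,0.0017,0.11],"turn": [0,0,0],"fingers": 1},{"delta_pos": [0.0017,0.0017,0.1142],"turn": [0,0,0],"fingers": 1},{"delta_pos": [0.0017,0.0017,0.1142],"turn": [0,0,0],"fingers": 1}])

```text
clock: 7.05
position: [0.4743, -0.0768, 0.0607]
ee_rot: [1.0, -0.0, 0.0, -0.0]
ft_force: [0.4, -0.1, -0.5]
grip_width: 0.696
grasp_force: 43.5
```

Scaled: 0.003 m is 0.005, 0.0015 m is 0.0025.

Emit:
move_arm(plan=[{"delta_pos": [0,0,0.0025],"turn": [0,0,0],"fingers": 1},{"delta_pos": [0,0,0.005],"turn": [0,0,0],"fingers": 1},{"delta_pos": [0,0,0.005],"turn": [0,0,0],"fingers": 1}])

```text
clock: 7.42
position: [0.474, -0.0766, 0.0573]
ee_rot: [1.0, -0.0, -0.0, -0.0]
ft_force: [-0.1, 0.3, -1.6]
grip_width: 0.697
grasp_force: 43.5
```

Scaled: 0.001 m is 0.0017.

Emit:
move_arm(plan=[{"delta_pos": [0,0,0.0017],"turn": [0,0,0],"fingers": 1},{"delta_pos": [0,0,0.0017],"turn": [0,0,0],"fingers": 1}])

```text
clock: 7.68
position: [0.4742, -0.0767, 0.0569]
ee_rot: [1.0, -0.0, 0.0, -0.0]
ft_force: [-3.7, 1.1, 12.3]
grip_width: 0.7
grasp_force: 44.7
```

Scaled: 0.265 m is 0.4417, -0.12 m is -0.2, -0.436 rad is -0.0694.

Emit:
move_arm(plan=[{"delta_pos": [0,0,0],"turn": [0,0,0],"fingers": 0.22},{"delta_pos": [0,0,0],"turn": [0,0,0],"fingers": 0.1},{"delta_pos": [0,0,0],"turn": [0,0,0],"fingers": 0.1},{"delta_pos": [0,0,-0.0333],"turn": [0,0,0],"fingers": 0.1},{"delta_pos": [0,0,-0.1],"turn": [0,0,0],"fingers": 0.1},{"delta_pos": [0,0,-0.1667],"turn": [0,0,0],"fingers": 0.1},{"delta_pos": [0.01,0.0833,-0.2],"turn": [0,0,-0.0239],"fingers": 0.2},{"delta_pos": [0.0217,0.1667,-0.2],"turn": [0,0,-0.0477],"fingers": 0.3},{"delta_pos": [0.0333,0.25,-0.2],"turn": [0,0,-0.0694],"fingers": 0.3},{"delta_pos": [0.0467,0.3333,-0.2],"turn": [0,0,-0.0694],"fingers": 0.3},{"delta_pos": [0.0617,0.4417,-0.2],"turn": [0,0,-0.0694],"fingers": 0.3},{"delta_pos": [0.0617,0.4417,-0.2],"turn": [0,0,-0.0694],"fingers": 0.3}])

```text
clock: 9.18
position: [0.5082, -0.3478, 0.1757]
ee_rot: [0.977, 0.212, -0.001, 0.001]
ft_force: [0.1, 0.3, -0.6]
grip_width: 0.698
grasp_force: 0.0
```

```bash
cat > fit.py <<'E'
from ov import *
from scipy.optimize import minimize
def grad(c):
    g=cv2.GaussianBlur(cv2.cvtColor(c["color"],cv2.COLOR_RGB2GRAY).astype(np.float32),(0,0),.8)
    m=np.hypot(cv2.Sobel(g,5,1,0),cv2.Sobel(g,5,0,1));return cv2.GaussianBlur(np.minimum(m,150),(0,0),.8)
def score(c,G,curves):
    s=0
    for L in curves:
        p=proj(c,L).astype(np.float32);s+=cv2.remap(G,p[:,0].reshape(-1,1),p[:,1].reshape(-1,1),1).mean()
    return s
def fit(c,f,p0):
    G=grad(c);r=minimize(lambda p:-score(c,G,f(p*[1e-3,1e-3,1e-2][:len(p)])),np.array(p0)/np.array([1e-3,1e-3,1e-2][:len(p0)]),method="Nelder-Mead",options=dict(initial_simplex=None,xatol=.02))
    return (r.x*np.array([1e-3,1e-3,1e-2][:len(p0)])).round(4),-r.fun
def tray(p):
    x,y,w=p;return [rect(x,y,w,.089,.315,.021)]
timer=lambda p:[rect(*p,.062,.062,.024)[np.r_[4:16,24:36,44:56,64:76]],circ(p[0],p[1],.024,.044)]
cart=lambda p:[rect(*p,.02,.07,.008)]
E
python3 - <<'E'
from fit import *
go(.511,-.3415,.05,-65)
for n in("top0","scene0"):
    c=load(n)
    print(n,"tray",fit(c,tray,(.4705,-.0372,.078)),"timer",fit(c,timer,(.459,-.397,.11)),"cart",fit(c,cart,(.4485,-.271,-.05)))
    print("cup",fit(c,lambda p:[circ(*p,.0305,.064)],(.5175,-.4687)),"bot",fit(c,lambda p:[circ(*p,.0155,.0)[20:60] if n=="top0" else circ(*p,.0155,0)[25:55]],(.511,-.3415)))
c=camera("scene");print("cupnow",fit(c,lambda p:[circ(*p,.0305,.071)],(.474,-.0767)))
c=camera("top");print("cupnow",fit(c,lambda p:[circ(*p,.0305,.071)],(.474,-.0767)))
E
```

```text
at [ 0.5082 -0.3478  0.1757] F [ 0.1  0.3 -0.6] t 9.18 q [-0.18  0.49  0.94  1.61 -0.41  1.25 -0.3 ] grip 0.698 0.0
 -> [ 0.0055 -0.0048  0.1256] [ 0.002  0.003 -0.009]
top0 tray (array([ 0.4681, -0.0388,  0.0842]), np.float64(104.03985595703125)) timer (array([ 0.4567, -0.395 ,  0.1103]), np.float64(233.34817504882812)) cart (array([ 0.4481, -0.2728, -0.0526]), np.float64(52.234413146972656))
cup (array([ 0.516, -0.466]), np.float64(99.2746353149414)) bot (array([ 0.5124, -0.3429]), np.float64(144.8706817626953))
scene0 tray (array([ 0.4686, -0.0393,  0.0771]), np.float64(94.68788146972656)) timer (array([ 0.4395, -0.4095,  0.1185]), np.float64(215.182373046875)) cart (array([ 0.4342, -0.2809, -0.0515]), np.float64(90.581787109375))
cup (array([ 0.5156, -0.4716]), np.float64(121.57708740234375)) bot (array([ 0.5099, -0.3499]), np.float64(135.07432556152344))
cupnow (array([ 0.473 , -0.0782]), np.float64(127.02995300292969))
cupnow (array([ 0.4825, -0.0697]), np.float64(91.08427429199219))
```

Scaled: 0.1395 m is 0.2325, -0.0022 m is -0.0037, -0.01 rad is -0.0016.

Emit:
move_arm(force=30, plan=[{"delta_pos": [0.0067,-0.0037,0],"turn": [0,0,-0.0016],"fingers": 0.2},{"delta_pos": [0.0067,-0.0037,0.0667],"turn": [0,0,-0.0016],"fingers": 0.2},{"delta_pos": [0.0067,-0.0037,0.1333],"turn": [0,0,-0.0016],"fingers": 0.2},{"delta_pos": [0.0067,-0.0037,0.1917],"turn": [0,0,-0.0016],"fingers": 0.2},{"delta_pos": [0.0067,-0.0037,0.22],"turn": [0,0,-0.0016],"fingers": 0.2},{"delta_pos": [0.0067,-0.0037,0.2325],"turn": [0,0,-0.0016],"fingers": 0.3},{"delta_pos": [0.0067,-0.0037,0.2325],"turn": [0,0,-0.0016],"fingers": 0.4},{"delta_pos": [0.0067,-0.0037,0.2325],"turn": [0,0,-0.0016],"fingers": 0.5},{"delta_pos": [0.0067,-0.0037,0.2325],"turn": [0,0,-0.0016],"fingers": 0.57},{"delta_pos": [0.0067,-0.0037,0.2325],"turn": [0,0,-0.0016],"fingers": 0.63},{"delta_pos": [0.0067,-0.0037,0.2325],"turn": [0,0,-0.0016],"fingers": 1},{"delta_pos": [0.0067,-0.0037,0.2325],"turn": [0,0,-0.0016],"fingers": 1}])

```text
clock: 10.78
position: [0.5139, -0.3383, 0.0373]
ee_rot: [0.975, 0.221, 0.0, 0.0]
ft_force: [-1.1, -0.0, 6.2]
grip_width: 0.354
grasp_force: 29.5
```

Run:
```python
from ov import *
x,y,w=.4685,-.039,.080;e=np.array([-np.sin(w),np.cos(w)])
N=[(np.array([x,y])+k*.079*e).round(4) for k in(1.5,.5,-.5,-1.5)];print(N)
go(*N[0],.17,-65)
go(*N[0],.17,-86)
```

```text
[array([0.459 , 0.0791]), array([4.653e-01, 4.000e-04]), array([ 0.4717, -0.0784]), array([ 0.478 , -0.1571])]
at [ 0.5139 -0.3383  0.0373] F [-1.1 -0.   6.2] t 10.78 q [-0.11  0.64  0.82  1.73 -0.54  1.02 -0.22] grip 0.354 29.5
 -> [ 0.1305 -0.4002 -0.1328] [ 0.001 -0.001  0.009]
at [ 0.5139 -0.3383  0.0373] F [-1.1 -0.   6.2] t 10.78 q [-0.11  0.64  0.82  1.73 -0.54  1.02 -0.22] grip 0.354 29.5
 -> [ 0.1305 -0.4002 -0.1328] [ 0.    -0.001  0.376]
```

Scaled: -0.4013 m is -0.6688, 0.1306 m is 0.2177.

Emit:
move_arm(plan=[{"delta_pos": [0,0,-0.05],"turn": [0,0,0],"fingers": 1},{"delta_pos": [0,0,-0.1333],"turn": [0,0,0],"fingers": 1},{"delta_pos": [0,0,-0.2167],"turn": [0,0,0],"fingers": 1},{"delta_pos": [0.025,-0.0767,-0.2167],"turn": [0,0,0],"fingers": 1},{"delta_pos": [0.05,-0.1533,-0.2167],"turn": [0,0,0],"fingers": 1},{"delta_pos": [0.075,-0.23,-0.2167],"turn": [0,0,0],"fingers": 1},{"delta_pos": [0.1,-0.3067,-0.2167],"turn": [0,0,0],"fingers": 1},{"delta_pos": [0.125,-0.3833,-0.2167],"turn": [0,0,0],"fingers": 1},{"delta_pos": [0.15,-0.46,-0.2167],"turn": [0,0,0],"fingers": 1},{"delta_pos": [0.175,-0.5367,-0.2167],"turn": [0,0,0],"fingers": 1},{"delta_pos": [0.2,-0.6117,-0.2167],"turn": [0,0,0],"fingers": 1},{"delta_pos": [0.2177,-0.6688,-0.2],"turn": [0,0,0],"fingers": 1}])

```text
clock: 12.28
position: [0.4581, 0.0826, 0.1571]
ee_rot: [0.975, 0.222, 0.001, -0.001]
ft_force: [0.8, -0.4, -1.1]
grip_width: 0.352
grasp_force: 30.1
```

Scaled: 0.03 m is 0.05, 0.02 m is 0.0333.

Emit:
move_arm(plan=[{"delta_pos": [0,0,0.0333],"turn": [0,0,0],"fingers": 1},{"delta_pos": [0,0,0.05],"turn": [0,0,0],"fingers": 1},{"delta_pos": [0,0,0.05],"turn": [0,0,0],"fingers": 1},{"delta_pos": [0,0,0.05],"turn": [0,0,0],"fingers": 1}])

```text
clock: 12.78
position: [0.4588, 0.0799, 0.1273]
ee_rot: [0.975, 0.22, 0.0, -0.0]
ft_force: [-0.7, 0.3, -0.7]
grip_width: 0.352
grasp_force: 30.1
```

Run:
```python
from ov import *
go(.4625,.0806,.043,-65)
x,y,z=get_obs()["position"]
D=dict(tray=(.4685,-.039,.08),cup=(.473,-.078),bot=(x-.0045,y-.002),tim=(.457,-.3965,.11),cart=(.448,-.272,-.052))
import ov
m0=models(D)
for m in m0[10:13]: m[:,2]+=z-.0373
ov.models=lambda D:m0
cv2.imwrite("pics/p2.png",draw(camera("scene"),D,(190,110,330,220),5))
```

```text
at [0.4588 0.0799 0.1273] F [-0.7  0.3 -0.7] t 12.78 q [-1.1   0.09  0.87  2.04 -0.08  1.04 -1.31] grip 0.352 30.1
 -> [0.0036 0.001  0.0843] [-0.    -0.001  0.008]
```

View pics/p2.png

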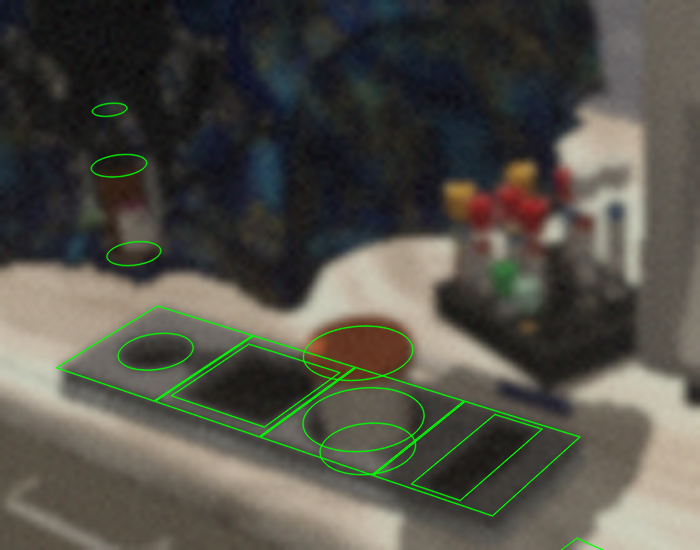

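Scaled: 0.081 m is 0.135, 0.0036 m is 0.006.

Emit:
move_arm(plan=[{"delta_pos": [0.006,0.0017,0.05],"turn": [0,0,0],"fingers": 1},{"delta_pos": [0.006,0.0017,0.0917],"turn": [0,0,0],"fingers": 1},{"delta_pos": [0.006,0.0017,0.1167],"turn": [0,0,0],"fingers": 1},{"delta_pos": [0.006,0.0017,0.13],"turn": [0,0,0],"fingers": 1},{"delta_pos": [0.006,0.0017,0.135],"turn": [0,0,0],"fingers": 1},{"delta_pos": [0.006,0.0017,0.135],"turn": [0,0,0],"fingers": 1}])

```text
clock: 13.58
position: [0.4624, 0.0811, 0.0462]
ee_rot: [0.975, 0.221, 0.0, -0.0]
ft_force: [-1.3, 0.4, -1.2]
grip_width: 0.352
grasp_force: 30.1
```

Scaled: 0.002 m is 0.0033, 0.001 m is 0.0017.

Emit:
move_arm(plan=[{"delta_pos": [0,0,0.0017],"turn": [0,0,0],"fingers": 1},{"delta_pos": [0,0,0.0033],"turn": [0,0,0],"fingers": 1},{"delta_pos": [0,0,0.0033],"turn": [0,0,0],"fingers": 1}])

```text
clock: 13.95
position: [0.4624, 0.0812, 0.0442]
ee_rot: [0.975, 0.221, 0.0, -0.0]
ft_force: [-1.8, 0.2, 5.0]
grip_width: 0.351
grasp_force: 30.8
```

Scaled: -0.13 m is -0.2167, -0.11 m is -0.1833.

Emit:
move_arm(plan=[{"delta_pos": [0,0,0],"turn": [0,0,0],"fingers": 0.55},{"delta_pos": [0,0,0],"turn": [0,0,0],"fingers": 0.45},{"delta_pos": [0,0,0],"turn": [0,0,0],"fingers": 0.4},{"delta_pos": [0,0,0],"turn": [0,0,0],"fingers": 0.4},{"delta_pos": [0,0,-0.0333],"turn": [0,0,0],"fingers": 0.4},{"delta_pos": [0,0,-0.1],"turn": [0,0,0],"fingers": 0.4},{"delta_pos": [0,0,-0.1833],"turn": [0,0,0],"fingers": 0.3},{"delta_pos": [0,0,-0.2167],"turn": [0,0,0],"fingers": 0.2},{"delta_pos": [0,0,-0.2167],"turn": [0,0,0],"fingers": 0}])

```text
clock: 15.08
position: [0.4629, 0.0815, 0.175]
ee_rot: [0.975, 0.221, 0.001, -0.001]
ft_force: [0.4, -0.3, 0.6]
grip_width: 0.978
grasp_force: 0.0
```

Scaled: 0.4305 m is 0.7175, 0.387 m is 0.645, -1.244 rad is -0.198.

Emit:
move_arm(plan=[{"delta_pos": [-0.035,0.0717,0],"turn": [0,0,-0.0207],"fingers": 0},{"delta_pos": [-0.07,0.1433,0],"turn": [0,0,-0.0414],"fingers": 0},{"delta_pos": [-0.105,0.215,0],"turn": [0,0,-0.0637],"fingers": 0},{"delta_pos": [-0.14,0.2867,0],"turn": [0,0,-0.0844],"fingers": 0},{"delta_pos": [-0.175,0.3583,0],"turn": [0,0,-0.105],"fingers": 0},{"delta_pos": [-0.21,0.43,0],"turn": [0,0,-0.1273],"fingers": 0},{"delta_pos": [-0.245,0.5017,0],"turn": [0,0,-0.148],"fingers": 0},{"delta_pos": [-0.28,0.5733,0],"turn": [0,0,-0.1687],"fingers": 0},{"delta_pos": [-0.315,0.645,0],"turn": [0,0,-0.191],"fingers": 0},{"delta_pos": [-0.345,0.7175,0],"turn": [0,0,-0.198],"fingers": 0},{"delta_pos": [-0.345,0.7175,0],"turn": [0,0,-0.198],"fingers": 0},{"delta_pos": [-0.345,0.7175,0],"turn": [0,0,-0.198],"fingers": 0}])

```text
clock: 16.58
position: [0.4604, -0.3963, 0.1723]
ee_rot: [0.664, 0.748, -0.0, -0.001]
ft_force: [-0.2, 0.8, 0.5]
grip_width: 0.998
grasp_force: 0.0
```

Emit:
move_arm(plan=[{"delta_pos": [0,0,0.0667],"turn": [0,0,0],"fingers": 0},{"delta_pos": [0,0,0.1167],"turn": [0,0,0],"fingers": 0},{"delta_pos": [0,0,0.1167],"turn": [0,0,0],"fingers": 0},{"delta_pos": [0,0,0.1167],"turn": [0,0,0],"fingers": 0}])

```text
clock: 17.08
position: [0.4617, -0.3963, 0.1048]
ee_rot: [0.663, 0.748, 0.0, 0.0]
ft_force: [0.1, -0.4, 0.3]
grip_width: 1.003
grasp_force: 0.0
```

Run:
```python
from ov import *
go(.457,-.3965,.022,6.3)
D=dict(tray=(.4685,-.039,.08),cup=(.473,-.078),bot=(.4585,.079),tim=(.457,-.3965,.11),cart=(.448,-.272,-.052))
c=camera("scene");t=camera("top")
import ov
m0=models(D)
for m in m0[8:13]: m[:,2]+=.007
ov.models=lambda D:m0
a=draw(c,D,(200,160,330,235),4);b=draw(c,D,(310,170,440,245),4)
d=draw(t,D,(180,180,310,235),4)
cv2.imwrite("pics/p3.png",np.vstack([a[:220],b[50:],d[:130]]))
```

```text
at [ 0.4617 -0.3963  0.1048] F [ 0.1 -0.4  0.3] t 17.07 q [-0.05  0.55  0.91  1.7  -0.48  1.12  1.12] grip 1.003 0.0
 -> [ 0.0004 -0.0047  0.0828] [0.001 0.    0.01 ]
```

View pics/p3.png

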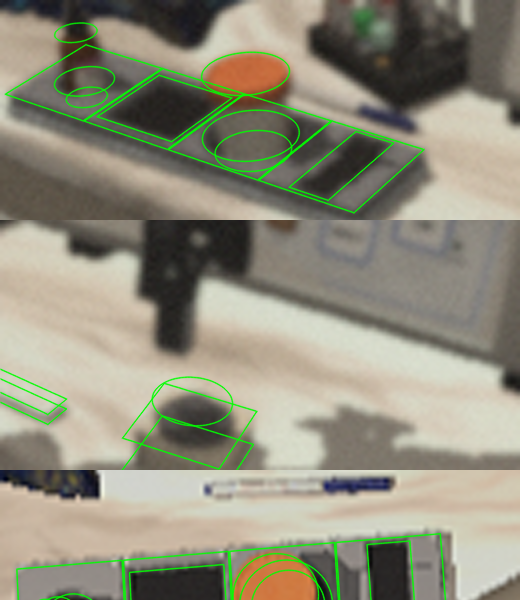

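Run:
```python
from h import *
for n in("scene0","top0"):
    c=load(n);P=cloud(c)
    for nm,x,y,r,lo,hi in[("dial",.457,-.3965,.05,.036,.06),("case",.457,-.3965,.055,.02,.03),("cart",.448,-.272,.045,.005,.014),("lid",.516,-.4688,.05,.058,.072),("tab",.40,-.33,.03,-.03,.03),("tab2",.52,-.25,.03,-.03,.03),("tab3",.45,-.5,.02,-.03,.03)]:
        q=P[(np.hypot(P[...,0]-x,P[...,1]-y)<r)&(P[...,2]>lo)&(P[...,2]<hi)]
        if len(q):print(n,nm,len(q),((q.max(0)+q.min(0))/2).round(4),(q.max(0)-q.min(0)).round(3),np.median(q,0).round(4))
```

```text
scene0 dial 56 [ 0.4564 -0.3994  0.0401] [0.02  0.019 0.008] [ 0.4531 -0.3998  0.0421]
scene0 case 254 [ 0.4558 -0.3988  0.025 ] [0.065 0.064 0.01 ] [ 0.4401 -0.4082  0.0252]
scene0 cart 139 [ 0.4458 -0.2719  0.0077] [0.024 0.07  0.004] [ 0.4431 -0.2731  0.0077]
scene0 lid 346 [ 0.516  -0.4716  0.0623] [0.061 0.059 0.008] [ 0.5122 -0.4723  0.063 ]
scene0 tab 309 [ 0.4153 -0.33   -0.014 ] [0.028 0.059 0.032] [ 0.406  -0.3306 -0.0074]
scene0 tab2 213 [ 0.5199 -0.2494 -0.0013] [0.058 0.058 0.006] [ 5.190e-01 -2.506e-01 -5.000e-04]
scene0 tab3 158 [ 0.4496 -0.4998 -0.0012] [0.038 0.039 0.004] [ 0.4493 -0.5005 -0.0008]
top0 dial 47 [ 0.4611 -0.3923  0.0427] [0.036 0.026 0.013] [ 0.4607 -0.3962  0.0416]
top0 case 249 [ 0.4609 -0.3965  0.025 ] [0.063 0.062 0.01 ] [ 0.4596 -0.395   0.0259]
top0 cart 137 [ 0.4622 -0.2755  0.0095] [0.06  0.075 0.009] [ 0.4498 -0.268   0.0082]
top0 lid 332 [ 0.5192 -0.4684  0.0643] [0.058 0.058 0.012] [ 0.5191 -0.4689  0.0631]
top0 tab 130 [ 0.4178 -0.3299 -0.0094] [0.023 0.058 0.026] [ 0.4144 -0.3308 -0.0043]
top0 tab2 301 [ 0.5198 -0.25   -0.0011] [0.059 0.055 0.015] [ 0.5204 -0.2501 -0.0007]
top0 tab3 135 [ 0.4498 -0.4995 -0.0025] [0.037 0.038 0.017] [ 0.4497 -0.4999 -0.0008]
```

Scaled: 0.0838 m is 0.1397, -0.0033 m is -0.0055, 0.01 rad is 0.0016.

Emit:
move_arm(force=40, plan=[{"delta_pos": [-0.0013,-0.0055,0.05],"turn": [0,0,0.0016],"fingers": 0},{"delta_pos": [-0.0013,-0.0055,0.1],"turn": [0,0,0.0016],"fingers": 0},{"delta_pos": [-0.0013,-0.0055,0.13],"turn": [0,0,0.0016],"fingers": 0},{"delta_pos": [-0.0013,-0.0055,0.1397],"turn": [0,0,0.0016],"fingers": 0},{"delta_pos": [-0.0013,-0.0055,0.1397],"turn": [0,0,0.0016],"fingers": 0.1},{"delta_pos": [-0.0013,-0.0055,0.1397],"turn": [0,0,0.0016],"fingers": 0.18},{"delta_pos": [-0.0013,-0.0055,0.1397],"turn": [0,0,0.0016],"fingers": 0.22},{"delta_pos": [-0.0013,-0.0055,0.1397],"turn": [0,0,0.0016],"fingers": 0.26},{"delta_pos": [-0.0013,-0.0055,0.1397],"turn": [0,0,0.0016],"fingers": 0.4},{"delta_pos": [-0.0013,-0.0055,0.1397],"turn": [0,0,0.0016],"fingers": 1},{"delta_pos": [-0.0013,-0.0055,0.1397],"turn": [0,0,0.0016],"fingers": 1}])

```text
clock: 18.55
position: [0.4582, -0.398, 0.0207]
ee_rot: [0.667, 0.745, 0.0, 0.0]
ft_force: [0.2, 2.2, 7.2]
grip_width: 0.695
grasp_force: 42.5
```

Scaled: 0.395 m is 0.6583, -0.13 m is -0.2167, 0.03 rad is 0.0048.

Emit:
move_arm(plan=[{"delta_pos": [0,0,-0.0333],"turn": [0,0,0],"fingers": 1},{"delta_pos": [0,0,-0.1167],"turn": [0,0,0],"fingers": 1},{"delta_pos": [0,0,-0.2],"turn": [0,0,0],"fingers": 1},{"delta_pos": [0.075,0.0092,-0.2167],"turn": [0,0,0.0016],"fingers": 1},{"delta_pos": [0.15,0.0183,-0.2167],"turn": [0,0,0.0048],"fingers": 1},{"delta_pos": [0.225,0.0283,-0.2167],"turn": [0,0,0.0048],"fingers": 1},{"delta_pos": [0.3,0.0383,-0.2167],"turn": [0,0,0.0048],"fingers": 1},{"delta_pos": [0.375,0.0483,-0.2167],"turn": [0,0,0.0048],"fingers": 1},{"delta_pos": [0.45,0.0583,-0.2167],"turn": [0,0,0.0048],"fingers": 1},{"delta_pos": [0.525,0.0683,-0.2167],"turn": [0,0,0.0048],"fingers": 1},{"delta_pos": [0.6,0.0767,-0.2167],"turn": [0,0,0.0048],"fingers": 1},{"delta_pos": [0.6583,0.085,-0.2167],"turn": [0,0,0.0048],"fingers": 1}])

```text
clock: 20.05
position: [0.4653, 0.0019, 0.1508]
ee_rot: [0.678, 0.735, 0.001, -0.0]
ft_force: [0.4, -0.7, -1.0]
grip_width: 0.691
grasp_force: 44.2
```

Scaled: 0.05 m is 0.0833, 0.03 m is 0.05.

Emit:
move_arm(plan=[{"delta_pos": [0,0,0.05],"turn": [0,0,0],"fingers": 1},{"delta_pos": [0,0,0.0833],"turn": [0,0,0],"fingers": 1},{"delta_pos": [0,0,0.0833],"turn": [0,0,0],"fingers": 1},{"delta_pos": [0,0,0.0833],"turn": [0,0,0],"fingers": 1}])

```text
clock: 20.55
position: [0.466, 0.0, 0.1011]
ee_rot: [0.679, 0.734, 0.0, 0.0]
ft_force: [0.2, 0.0, -1.0]
grip_width: 0.694
grasp_force: 44.2
```

Run:
```python
from ov import *
go(.4653,.0004,.032,4.6)
x,y,z=get_obs()["position"]
D=dict(tray=(.4685,-.039,.08),cup=(.473,-.078),bot=(.4585,.079),tim=(x,y,.08),cart=(.4465,-.272,-.052))
import ov
m0=models(D)
for m in m0[8:13]: m[:,2]+=.007
for m in m0[13:16]:m[:,2]+=z-.0207
ov.models=lambda D:m0
cv2.imwrite("pics/p4.png",draw(camera("scene"),D,(195,120,335,240),5))
```

```text
at [0.466  0.     0.1011] F [ 0.2  0.  -1. ] t 20.55 q [-0.99  0.16  0.97  2.07 -0.16  0.98  0.14] grip 0.694 44.2
 -> [ 0.0004 -0.0007  0.0691] [ 0.001 -0.    -0.002]
```

View pics/p4.png

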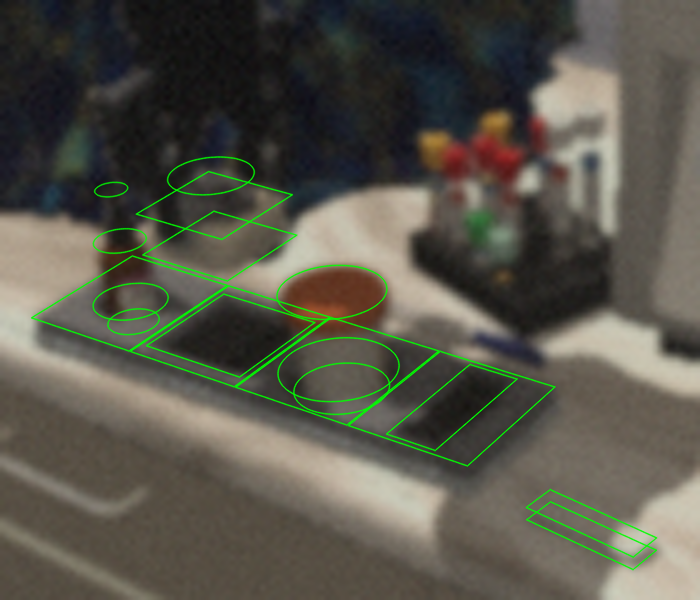

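Scaled: 0.0615 m is 0.1025, 0.0585 m is 0.0975.

Emit:
move_arm(plan=[{"delta_pos": [0.0007,-0.0012,0.0417],"turn": [0,0,0],"fingers": 1},{"delta_pos": [0.0007,-0.0012,0.075],"turn": [0,0,0],"fingers": 1},{"delta_pos": [0.0007,-0.0012,0.0917],"turn": [0,0,0],"fingers": 1},{"delta_pos": [0.0007,-0.0012,0.0975],"turn": [0,0,0],"fingers": 1},{"delta_pos": [0.0007,-0.0012,0.1025],"turn": [0,0,0],"fingers": 1},{"delta_pos": [0.0007,-0.0012,0.1025],"turn": [0,0,0],"fingers": 1}])

```text
clock: 21.35
position: [0.465, 0.0008, 0.0388]
ee_rot: [0.679, 0.735, 0.0, 0.0]
ft_force: [-0.1, 0.8, -1.7]
grip_width: 0.69
grasp_force: 44.2
```

Scaled: 0.006 m is 0.01, 0.004 m is 0.0067.

Emit:
move_arm(plan=[{"delta_pos": [0,0,0.0033],"turn": [0,0,0],"fingers": 1},{"delta_pos": [0,0,0.0067],"turn": [0,0,0],"fingers": 1},{"delta_pos": [0,0,0.01],"turn": [0,0,0],"fingers": 1},{"delta_pos": [0,0,0.01],"turn": [0,0,0],"fingers": 1}])

```text
clock: 21.85
position: [0.4646, 0.0007, 0.0323]
ee_rot: [0.679, 0.734, -0.0, -0.0]
ft_force: [0.6, 0.0, -1.3]
grip_width: 0.693
grasp_force: 44.2
```

Emit:
move_arm(plan=[{"delta_pos": [0,0,0.0017],"turn": [0,0,0],"fingers": 1},{"delta_pos": [0,0,0.0017],"turn": [0,0,0],"fingers": 1}])

```text
clock: 22.1
position: [0.4648, 0.0007, 0.0317]
ee_rot: [0.679, 0.734, 0.0, -0.0]
ft_force: [-2.0, -0.7, 4.3]
grip_width: 0.693
grasp_force: 44.8
```

Scaled: -0.225 m is -0.375, -0.12 m is -0.2, 0.133 rad is 0.0212.

Emit:
move_arm(plan=[{"delta_pos": [0,0,0],"turn": [0,0,0],"fingers": 0.25},{"delta_pos": [0,0,0],"turn": [0,0,0],"fingers": 0.15},{"delta_pos": [0,0,0],"turn": [0,0,0],"fingers": 0.08},{"delta_pos": [0,0,0],"turn": [0,0,0],"fingers": 0.08},{"delta_pos": [0,0,-0.0333],"turn": [0,0,0],"fingers": 0.08},{"delta_pos": [0,0,-0.1],"turn": [0,0,0],"fingers": 0.1},{"delta_pos": [0,0,-0.1833],"turn": [0,0,0],"fingers": 0.2},{"delta_pos": [-0.075,-0.0117,-0.2167],"turn": [0,0,0.0111],"fingers": 0.3},{"delta_pos": [-0.15,-0.0225,-0.2167],"turn": [0,0,0.0212],"fingers": 0.4},{"delta_pos": [-0.225,-0.0333,-0.2167],"turn": [0,0,0.0212],"fingers": 0.5},{"delta_pos": [-0.3,-0.045,-0.2],"turn": [0,0,0.0212],"fingers": 0.5},{"delta_pos": [-0.375,-0.0558,-0.1667],"turn": [0,0,0.0212],"fingers": 0.5}])

```text
clock: 23.6
position: [0.4499, -0.2274, 0.1317]
ee_rot: [0.725, 0.688, 0.001, 0.001]
ft_force: [0.5, 0.2, -0.0]
grip_width: 0.499
grasp_force: 0.0
```

Scaled: 0.06 m is 0.1, -0.0454 m is -0.0757.

Emit:
move_arm(plan=[{"delta_pos": [-0.0757,-0.0108,0.05],"turn": [0,0,0],"fingers": 0.5},{"delta_pos": [-0.0757,-0.0108,0.1],"turn": [0,0,0],"fingers": 0.5},{"delta_pos": [-0.0757,-0.0108,0.1],"turn": [0,0,0],"fingers": 0.5},{"delta_pos": [-0.0757,-0.0108,0.1],"turn": [0,0,0],"fingers": 0.5}])

```text
clock: 24.1
position: [0.4408, -0.271, 0.0724]
ee_rot: [0.726, 0.688, 0.0, 0.0]
ft_force: [0.1, 0.1, 0.5]
grip_width: 0.502
grasp_force: 0.0
```

Run:
```python
from ov import *
go(.4465,-.272,.014,-3)
D=dict(tray=(.4685,-.039,.08),cup=(.473,-.078),bot=(.4585,.079),tim=(.465,.0007,.08),cart=(.4465,-.272,-.052))
import ov
m0=models(D)
for m in m0[8:13]: m[:,2]+=.007
for m in m0[13:16]:m[:,2]+=.011
ov.models=lambda D:m0
c=camera("scene");P=cloud(c)
cv2.imwrite("pics/p5.png",draw(c,D,(195,155,335,255),5))
q=P[(np.hypot(P[...,0]-.447,P[...,1]+.272)<.045)&(P[...,2]>.005)&(P[...,2]<.014)];print(len(q),(q.max(0)+q.min(0))/2)
for nm,x,y,r,lo,hi in [("timercase",.465,.0007,.055,.031,.043),("bot",.459,.079,.025,.085,.12),("lid",.473,-.078,.04,.065,.09)]:
    for n in("scene","top"):
        P=cloud(c if n=="scene" else camera("top"));q=P[(np.hypot(P[...,0]-x,P[...,1]-y)<r)&(P[...,2]>lo)&(P[...,2]<hi)];print(nm,n,len(q),((q.max(0)+q.min(0))/2).round(4),np.median(q,0).round(4)) if len(q) else 0
```

```text
at [ 0.4408 -0.271   0.0724] F [0.1 0.1 0.5] t 24.1 q [-0.4   0.43  1.04  1.97 -0.45  0.99  0.79] grip 0.502 0.0
 -> [-0.0007  0.0057  0.0584] [ 0.001  0.    -0.001]
136 [ 0.44408256 -0.27187365  0.00795437]
timercase scene 192 [ 0.4631 -0.0036  0.037 ] [ 0.4509 -0.0133  0.0371]
timercase top 306 [0.4664 0.0005 0.037 ] [ 0.4628 -0.0028  0.0375]
bot scene 15 [0.458  0.0773 0.0918] [0.4568 0.0752 0.0898]
bot top 11 [0.4596 0.0781 0.0929] [0.4598 0.0779 0.0929]
lid scene 216 [ 0.4745 -0.08    0.0694] [ 0.4716 -0.0818  0.07  ]
lid top 339 [ 0.4758 -0.0767  0.072 ] [ 0.4761 -0.0767  0.0702]
```

View pics/p5.png

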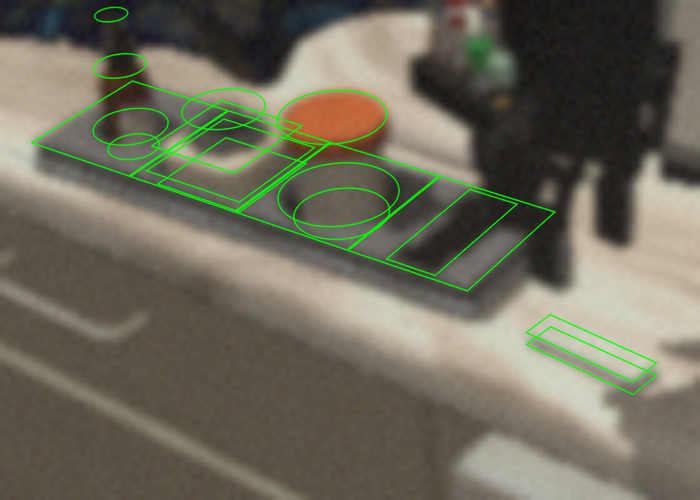

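Scaled: 0.0589 m is 0.0982, 0.0052 m is 0.0087.

Emit:
move_arm(force=25, plan=[{"delta_pos": [-0.0012,0.0087,0.0417],"turn": [0,0,0],"fingers": 0.5},{"delta_pos": [-0.0012,0.0087,0.075],"turn": [0,0,0],"fingers": 0.5},{"delta_pos": [-0.0012,0.0087,0.0917],"turn": [0,0,0],"fingers": 0.5},{"delta_pos": [-0.0012,0.0087,0.0982],"turn": [0,0,0],"fingers": 0.5},{"delta_pos": [-0.0012,0.0087,0.0982],"turn": [0,0,0],"fingers": 0.55}])

```text
clock: 24.92
position: [0.4453, -0.2724, 0.0128]
ee_rot: [0.726, 0.688, 0.0, 0.0]
ft_force: [0.2, 0.1, 0.6]
grip_width: 0.448
grasp_force: 0.0
```

Emit:
move_arm(plan=[{"delta_pos": [0,0,0],"turn": [0,0,0],"fingers": 0.62},{"delta_pos": [0,0,0],"turn": [0,0,0],"fingers": 0.68},{"delta_pos": [0,0,0],"turn": [0,0,0],"fingers": 0.72},{"delta_pos": [0,0,0],"turn": [0,0,0],"fingers": 0.76},{"delta_pos": [0,0,0],"turn": [0,0,0],"fingers": 0.9},{"delta_pos": [0,0,0],"turn": [0,0,0],"fingers": 1},{"delta_pos": [0,0,0],"turn": [0,0,0],"fingers": 1}])

```text
clock: 25.8
position: [0.4455, -0.2722, 0.0128]
ee_rot: [0.726, 0.688, 0.0, 0.0]
ft_force: [-0.4, 1.1, 5.5]
grip_width: 0.224
grasp_force: 24.8
```

Scaled: 0.1166 m is 0.1943, 0.0265 m is 0.0442, 1.438 rad is 0.2289.

Emit:
move_arm(plan=[{"delta_pos": [0,0,-0.0333],"turn": [0,0,0],"fingers": 1},{"delta_pos": [0,0,-0.1],"turn": [0,0,0],"fingers": 1},{"delta_pos": [0,0,-0.1667],"turn": [0,0,0.0159],"fingers": 1},{"delta_pos": [0.025,0.005,-0.1667],"turn": [0,0,0.043],"fingers": 1},{"delta_pos": [0.05,0.01,-0.1667],"turn": [0,0,0.07],"fingers": 1},{"delta_pos": [0.075,0.0167,-0.1667],"turn": [0,0,0.0971],"fingers": 1},{"delta_pos": [0.1,0.0233,-0.1667],"turn": [0,0,0.1241],"fingers": 1},{"delta_pos": [0.125,0.03,-0.1667],"turn": [0,0,0.1512],"fingers": 1},{"delta_pos": [0.15,0.0333,-0.1667],"turn": [0,0,0.1783],"fingers": 1},{"delta_pos": [0.175,0.04,-0.1667],"turn": [0,0,0.2053],"fingers": 1},{"delta_pos": [0.1943,0.0442,-0.1667],"turn": [0,0,0.2289],"fingers": 1},{"delta_pos": [0.1943,0.0442,-0.1667],"turn": [0,0,0.2289],"fingers": 1}])

```text
clock: 27.3
position: [0.4784, -0.1565, 0.1132]
ee_rot: [0.999, 0.041, 0.0, -0.0]
ft_force: [0.7, -0.5, -0.4]
grip_width: 0.225
grasp_force: 24.6
```

Scaled: 0.04 m is 0.0667, 0.03 m is 0.05.

Emit:
move_arm(plan=[{"delta_pos": [0,0,0.05],"turn": [0,0,0],"fingers": 1},{"delta_pos": [0,0,0.0667],"turn": [0,0,0],"fingers": 1},{"delta_pos": [0,0,0.0667],"turn": [0,0,0],"fingers": 1},{"delta_pos": [0,0,0.0667],"turn": [0,0,0],"fingers": 1}])

```text
clock: 27.8
position: [0.4784, -0.1577, 0.0734]
ee_rot: [0.999, 0.04, 0.0, 0.0]
ft_force: [-0.6, 0.2, 0.4]
grip_width: 0.219
grasp_force: 24.6
```

Run:
```python
from ov import *
go(.478,-.1571,.0278,-85.4)
x,y,z=get_obs()["position"]
D=dict(tray=(.4685,-.039,.08),cup=(.473,-.078),bot=(.4585,.079),tim=(.465,.0007,.08),cart=(x,y,.08+np.pi/2))
import ov
m0=models(D)
for m in m0[8:13]: m[:,2]+=.007
for m in m0[13:16]:m[:,2]+=.011
for m in m0[16:]:m[:,2]+=z-.0128
ov.models=lambda D:m0
c=camera("scene");P=cloud(c)
cv2.imwrite("pics/p6.png",draw(c,D,(215,145,335,245),6))
```

```text
at [ 0.4784 -0.1577  0.0734] F [-0.6  0.2  0.4] t 27.8 q [-0.78  0.52  1.23  2.01 -0.58  1.03 -0.76] grip 0.219 24.6
 -> [-0.0004 -0.0007  0.0456] [ 0.    -0.001 -0.001]
```

View pics/p6.png

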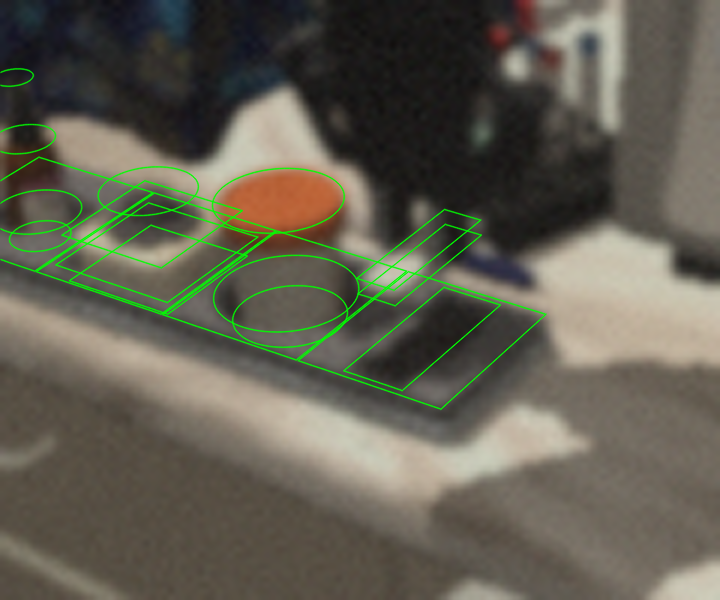

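Scaled: 0.044 m is 0.0733, -0.0004 m is -0.0007.

Emit:
move_arm(plan=[{"delta_pos": [-0.0007,-0.0008,0.0333],"turn": [0,0,0],"fingers": 1},{"delta_pos": [-0.0007,-0.0008,0.055],"turn": [0,0,0],"fingers": 1},{"delta_pos": [-0.0007,-0.0008,0.065],"turn": [0,0,0],"fingers": 1},{"delta_pos": [-0.0007,-0.0008,0.07],"turn": [0,0,0],"fingers": 1},{"delta_pos": [-0.0007,-0.0008,0.0733],"turn": [0,0,0],"fingers": 1},{"delta_pos": [-0.0007,-0.0008,0.0733],"turn": [0,0,0],"fingers": 1}])

```text
clock: 28.6
position: [0.4778, -0.1568, 0.0287]
ee_rot: [0.999, 0.039, 0.0, 0.0]
ft_force: [-0.1, 0.2, 0.2]
grip_width: 0.222
grasp_force: 24.6
```

Scaled: 0.0015 m is 0.0025, 0.001 m is 0.0017.

Emit:
move_arm(plan=[{"delta_pos": [0,0,0.0017],"turn": [0,0,0],"fingers": 1},{"delta_pos": [0,0,0.0025],"turn": [0,0,0],"fingers": 1},{"delta_pos": [0,0,0.0025],"turn": [0,0,0],"fingers": 1}])

```text
clock: 28.98
position: [0.4779, -0.1568, 0.0277]
ee_rot: [0.999, 0.039, 0.0, -0.0]
ft_force: [-4.1, 2.4, 10.1]
grip_width: 0.223
grasp_force: 25.8
```

Scaled: -0.16 m is -0.2667, 0.15 m is 0.25.

Emit:
move_arm(plan=[{"delta_pos": [0,0,-0.0008],"turn": [0,0,0],"fingers": 0.75},{"delta_pos": [0,0,-0.0008],"turn": [0,0,0],"fingers": 0.7},{"delta_pos": [0,0,-0.0008],"turn": [0,0,0],"fingers": 0.66},{"delta_pos": [0,0,-0.0008],"turn": [0,0,0],"fingers": 0.66},{"delta_pos": [0,0,-0.0167],"turn": [0,0,0],"fingers": 0.66},{"delta_pos": [0,0,-0.0667],"turn": [0,0,0],"fingers": 0.66},{"delta_pos": [0,0,-0.15],"turn": [0,0,0],"fingers": 0.66},{"delta_pos": [0,0,-0.2333],"turn": [0,0,0],"fingers": 0.6},{"delta_pos": [-0.05,0.0833,-0.2667],"turn": [0,0,0],"fingers": 0.6},{"delta_pos": [-0.0833,0.1667,-0.2667],"turn": [0,0,0],"fingers": 0.6},{"delta_pos": [-0.0833,0.25,-0.2667],"turn": [0,0,0],"fingers": 0.6},{"delta_pos": [-0.0833,0.25,-0.2667],"turn": [0,0,0],"fingers": 0.6}])

```text
clock: 30.48
position: [0.4372, -0.3152, 0.1878]
ee_rot: [0.999, 0.035, -0.0, 0.001]
ft_force: [0.1, 0.0, -0.7]
grip_width: 0.402
grasp_force: 0.0
```

Run:
```python
from ov import *
s=camera("scene");t=camera("top")
f=lambda c,b,k:cv2.resize(c["color"][b[1]:b[3],b[0]:b[2],::-1],None,fx=k,fy=k,interpolation=cv2.INTER_CUBIC)
a=f(s,(200,150,330,230),4);b=f(t,(180,175,310,240),4)
cv2.imwrite("pics/f.png",np.vstack([a,b]))
for c in(s,t):
    P=cloud(c)
    for nm,x,y,r,lo,hi in [("case",.465,.0007,.055,.031,.043),("bot",.459,.079,.025,.085,.12),("lid",.473,-.078,.04,.065,.09),("marker",.566,-.084,.09,.007,.02)]:
        q=P[(np.hypot(P[...,0]-x,P[...,1]-y)<r)&(P[...,2]>lo)&(P[...,2]<hi)];print(nm,len(q),np.median(q,0).round(4))
    w=.08;R=np.array([[np.cos(w),np.sin(w)],[-np.sin(w),np.cos(w)]])
    d=(P[...,:2]-[.478,-.1571])@R.T;m=(abs(d[...,0])<.044)&(abs(d[...,1])<.03)&(P[...,2]>0)&(P[...,2]<.05)
    bright=c["color"].min(2)>150;k=m&bright;print("cart",k.sum(),[np.percentile(d[k],q,axis=0).round(3) for q in(2,98)],np.median(P[k],0).round(4))
```

```text
case 186 [ 0.4513 -0.0142  0.0374]
bot 15 [0.4581 0.0757 0.0913]
lid 215 [ 0.4717 -0.0833  0.0701]
marker 303 [ 0.568  -0.1136  0.0138]
cart 86 [array([-0.032, -0.011]), array([0.03 , 0.014])] [ 0.4767 -0.1581  0.023 ]
case 321 [ 0.465  -0.0017  0.0378]
bot 10 [0.4596 0.0785 0.0934]
lid 344 [ 0.476  -0.0767  0.0701]
marker 405 [ 0.5601 -0.1045  0.0153]
cart 100 [array([-0.011, -0.008]), array([0.036, 0.01 ])] [ 0.4909 -0.1554  0.0229]
```

View pics/f.png

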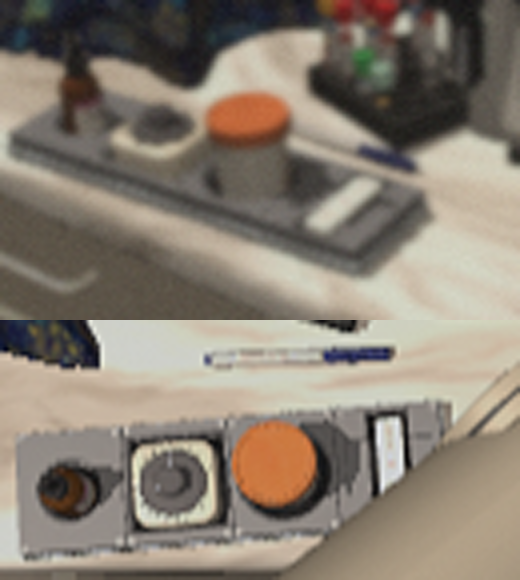

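The final picture shows all four in their nests: bottle (75,95), timer (160,130), cup (250,140) and cartridge (345,205). The measured top heights match full seating, the marker has not moved, and the arm is clear.

```bash
python3 -c "
from workcell import *
print(hand_in())"
```

```text
the job is handed in; nothing more can be done
None
```

The job is handed in: cup, bottle, timer and cartridge each sit fully down in their own nests and are let go, with the marker unmoved and the meter never touched, at about 31 s on the robot clock.

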